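Pin a display mount into line in the museum store

ROBOT

A 6-joint arm with a two-finger parallel gripper is mounted at the origin on the work surface. World frame = base frame: x ahead of the robot, y to its left, z up, the work surface at z = 0. Lengths are in m, angles in rad, forces in N, time in s.
With the tool pointing down it reaches from about 0.325 to 1 m from the base axis. Payload 5.1 kg.
Tool frame: the origin (TCP) lies at the very end of the fingers, on their centre line; the grasp point (between the pads) lies 19 mm behind it (bot.pinch_z is the distance from the TCP to the grasp point, in m); z points along the fingers, y is the line along which they close (so a half turn about z gives the same grasp; the last joint's range is limited). The gripper opens to 85 mm and grips with 20 to 120 N. Pads are 22 mm wide; open, the fingers measure 114 mm over their backs; the gripper's body (76 mm by 85 mm) begins 54 mm behind the grasp point. The pads swing forward as they close: fully open they stand 13 mm farther back than shut.
Start: joints at [-1.238, 0.124, 1.65, -0, 1.367, -0.083], TCP at [0.263, -0.595, 0.231] pointing down, gripper open.
Joint ranges: [-2.61, 2.61], [-1.02, 2.33], [0.03, 2.71], [-1.35, 4.49], [0.32, 2.68], [-2.91, 2.91]. Speed limits (rad/s): [2.57, 2.57, 3.14, 3.14, 3.14, 3.14].

INTERFACE

Orientations are given as [roll, pitch, yaw] about the fixed x, y, z axes, in that order (R = Rz(yaw) Ry(pitch) Rx(roll)).
In Python, from workcell import bot gives the robot as it stands. Calls block until the motion is done:
- bot.move_ptp(position, orientation): joint-space move of the TCP to a pose.
- bot.move_linear(position, orientation=None, feed=0.15, stop_force=None): straight line of the TCP; orientation=None keeps the orientation; feed is the mean speed in m/s. With stop_force (N) it stops when the force on the tool has changed by that much, and returns True; else False.
- bot.move_j(angles): joint-space move.
- bot.move_gripper(opening, newtons=None): finger opening in m; newtons is the grip in N (None keeps the last); returns when the fingers have stopped.
- bot.wait(seconds).
- bot.inverse_kinematics(position, orientation): joint angles nearest the present ones, or None.
- bot.grab_frame(name): name is "scene" or "top"; returns (picture, depth): 384x512x3 uint8, blue, green, red; 384x512 float32, m along the optical axis (not along the pixel's ray), 0 where there is no reading.
- bot.get_calibration(name): a dict with "fx", "fy", "cx", "cy" (pixels), "view" (4x4, takes a point from world to camera coordinates). Camera axes: x right, y down, z forward; pixel columns grow to the right and rows downward; lengths in m; the calibration is good to about 2 mm. A picture is of the moment at which its call begins. get_calibration takes no time and is no camera call.
A pose or a line that the arm cannot do raises bot.PlanningError and nothing moves.
- bot.finish_job(): hands the job in; it is judged then, once.
Readings, each from a call of its own:
- bot.get_time_s(): time.
- bot.get_joint_positions(): joint angles.
- bot.get_joint_vel(): joint speeds.
- bot.get_joint_efforts(): joint torques, N m.
- bot.get_tool_pos(): TCP position.
- bot.get_tcp_rot(): TCP orientation.
- bot.get_wrist_force(): force on the tool from outside, world axes, zero at the start.
- bot.get_torque(): the same for the moment, N m.
- bot.get_finger_gap(): finger opening in m.
- bot.get_grasp_force(): force on a finger pad.
Only numpy, scipy, OpenCV 4.12 (cv2) and the standard library are available. Lean on these libraries where they do the work, as an engineer would, in place of code of your own. Each camera call takes 0.05 s, during which the arm holds its last target. There are 200 camera calls.

TASK

The two plates of the display mount have slipped out of line, so their holes no longer match. Take the tapered pin, the one with the square head, from the wooden rack, put its point in the hole of the upper plate and ease it down, feeling for the hole below and letting the pin draw the plates into line, until its collar sits flush on the upper plate; lean on it with about 15 N for a second, never more than 40 N, then let go and leave it standing there. Leave the round-headed straight pin in the rack and do not disturb the terracotta bowl.

Things in the scene. Friction and masses are not known exactly. Their poses are not given: they have to be found in the camera images.
- pin_grip (a point): Middle of the square steel grip head (24 x 24 mm, 44 mm tall) of the tapered pin, which stands loose, point down, in one of the two rack holes. z points up along the pin's axis; x and y are square to the head's flat sides. Under the head is a round collar, 36 mm across and 5 mm thick, its underside 27 mm below this point. Mass about 240 g.
- pin_tip (a point): The tapered pin's blunt point, 3 mm wide, 81 mm below pin_grip on the axis; axes as pin_grip. From the point the pin widens evenly over 34 mm to 16.5 mm across, then runs straight for 20 mm up to the collar.
- dowel_grip (a point): Middle of the head (round, 24 mm across, 44 mm tall) of a straight steel pin, in the other rack hole, 80 mm from the tapered pin. Same collar, but its shank is 16.5 mm across, 40 mm long and does not taper. Not used: it stays in the rack, a fixed wooden block 70 x 150 mm, 62 mm high, with 20 mm holes.
- plate_hole (a point): Centre of the mouth of the 18 mm through hole in the mount's upper steel plate (160 by 94 mm, 10 mm thick), on its top face, 62 mm above the table; z up. The plate slides level any way, without turning, against 4 N. The fixed lower plate has a like hole under it, 9 to 11 mm out of line, direction not given; a pin lowered off its centre is pushed towards it. In line: 0.75 mm play all round.
- cradle (a point): Top middle of the brass two-pronged cradle fixed on the upper plate, 80 mm from the hole towards the plate's +x and 60 mm above the plate's top; 70 mm wide along y. The mount's lower plate, under the upper one, is aluminium, 180 x 110 mm and 12 mm thick, its top 52 mm above the table, fixed on two 40 mm legs. Only a lens-shaped opening is clear through both holes at the start.
- bowl: Small terracotta bowl, 100 mm across, 45 mm tall, on the table beyond the mount; origin at the centre of its underside. To be left alone.

How it is judged:
On the way, in this order (a step that is already met when the one before it is completed fails the run):
1. the tapered pin's point is in the upper plate's hole, at least 8 mm deep (z of pin_grip in the frame of plate_hole below 0.073 m and horizontal distance between pin_grip and plate_hole below 0.012 m and angle between pin_grip's own z axis and vertical below 0.15 rad), for 0.1 s.
2. the pin's collar, within 1.5 mm of the upper plate, is pressed on it with at least 8 N, for 0.3 s (z of pin_grip in the frame of plate_hole below 0.0285 m and contact force between pin and plate above 8 N), for 0.3 s.
At the end, for the whole second after the job is handed in: The tapered pin stands at rest in the mount, its collar within 1.5 mm of the upper plate, its head's middle within 4 mm of the hole's axis and within 0.08 rad of upright. The straight pin and the bowl are within 20 mm of where they were (z of pin_grip in the frame of plate_hole below 0.0285 m and horizontal distance between pin_grip and plate_hole below 0.004 m and angle between pin_grip's own z axis and vertical below 0.08 rad and linear speed of pin below 0.01 m/s); the robot touches nothing.
It fails at once if the pin bears on the mount with more than 40 N (contact force between pin and foot above 40 N).
It fails at once if the straight pin is moved more than 20 mm (distance of dowel_grip from where it was at the start of the episode above 0.02 m).
It fails at once if the bowl is moved more than 20 mm (distance of bowl from where it was at the start of the episode above 0.02 m).
It also fails if it takes over 72 s, if anything falls off the work surface, if the arm or the gripper's body presses on something with over 40 N, if the wrist force passes 120 N, or if a joint passes its speed limit or range.

## Working session

There is one attempt and no reset: what is moved stays moved. The work goes in short steps, each a Python script; the robot and the scene stay as the last script left them, time stands still between calls to the robot, and variables do not carry over. Pictures are saved under pics/ and viewed, at most 10 in all, crops included, and the job is handed in when it is done.

```bash
mkdir -p pics; ls; python3 - <<'E'
from workcell import bot
import cv2,numpy as np
for n in("scene","top"):
    p,d=bot.grab_frame(n); cv2.imwrite(f"pics/{n}0.png",p); np.save(f"pics/{n}0.npy",d)
    c=bot.get_calibration(n); print(n,c["fx"],c["cx"],c["cy"],np.round(c["view"],3).tolist())
print(bot.get_time_s(),bot.pinch_z,bot.get_tcp_rot(),bot.get_wrist_force())
E
```

```text
pics
scene 447.15450168922115 257.83448579683323 190.8347321837829 [[-0.897, 0.441, 0.007, 0.585], [0.336, 0.693, -0.638, -0.156], [-0.287, -0.57, -0.77, 1.095], [0.0, 0.0, 0.0, 1.0]]
top 414.3963075163791 257.6608130383006 192.5824327819953 [[-0.006, -0.999, 0.038, -0.029], [-0.988, 0.0, -0.153, 0.642], [0.153, -0.038, -0.988, 0.747], [0.0, 0.0, 0.0, 1.0]]
0.1 0.0187 [-3.13975817e+00 -1.75779809e-04  4.15751910e-01] [-0.50743696 -0.79525983  0.15023658]
```

View pics/top0.png

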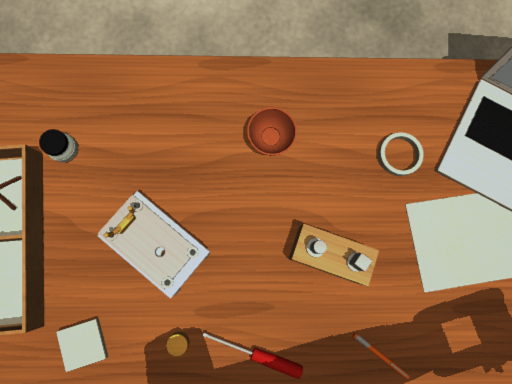

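View pics/scene0.png

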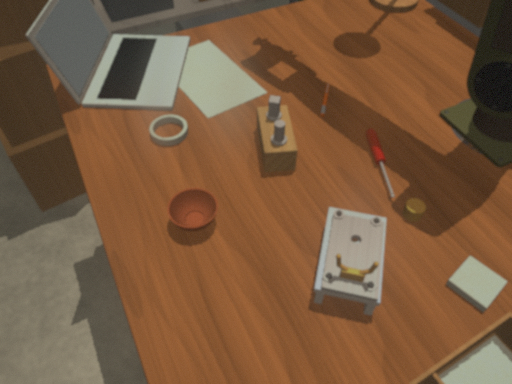

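The top view shows the round head at about (316,247), the square head at (358,262), the plate hole at (160,252), the cradle at (122,220) and the bowl at (270,132). In the scene view the hole is at (356,239) and the square head at (273,103). I'll enlarge these areas next.

```bash
python3 - <<'E'
import cv2,numpy as np
t=cv2.imread("pics/top0.png");s=cv2.imread("pics/scene0.png")
def c(i,x,y,w,h,k): return cv2.resize(i[y:y+h,x:x+w],(w*k,h*k),interpolation=cv2.INTER_NEAREST)
a=np.hstack([c(t,330,235,50,37,8),c(t,140,234,50,37,8)])
b=np.hstack([c(s,255,90,50,37,8),c(s,332,222,50,37,8)])
cv2.imwrite("pics/m1.png",np.vstack([a,b]))
d=np.load("pics/top0.npy"); print(np.round(d[252:272:2,346:374:2],3)); print(np.round(d[244:260:2,150:170:2],3))
E
```

```text
[[0.775 0.775 0.776 0.773 0.768 0.769 0.772 0.776 0.778 0.776 0.777 0.774
  0.777 0.775]
 [0.774 0.773 0.769 0.767 0.762 0.751 0.74  0.728 0.726 0.776 0.774 0.
  0.776 0.776]
 [0.775 0.768 0.77  0.767 0.754 0.743 0.727 0.728 0.727 0.725 0.726 0.774
  0.774 0.777]
 [0.774 0.769 0.77  0.76  0.745 0.734 0.723 0.726 0.724 0.724 0.725 0.723
  0.774 0.776]
 [0.776 0.768 0.762 0.747 0.737 0.724 0.725 0.723 0.726 0.723 0.723 0.726
  0.728 0.773]
 [0.773 0.768 0.753 0.738 0.725 0.723 0.724 0.723 0.723 0.725 0.723 0.724
  0.723 0.774]
 [0.773 0.769 0.759 0.742 0.729 0.724 0.724 0.722 0.726 0.724 0.724 0.724
  0.775 0.773]
 [0.771 0.768 0.767 0.762 0.748 0.735 0.723 0.72  0.723 0.722 0.722 0.723
  0.773 0.771]
 [0.77  0.769 0.765 0.766 0.765 0.753 0.738 0.724 0.722 0.723 0.723 0.773
  0.773 0.771]
 [0.77  0.77  0.771 0.766 0.766 0.765 0.757 0.741 0.727 0.721 0.772 0.774
  0.769 0.772]]
[[0.763 0.765 0.763 0.764 0.761 0.762 0.763 0.765 0.763 0.766]
 [0.764 0.762 0.763 0.763 0.764 0.762 0.763 0.762 0.764 0.765]
 [0.76  0.761 0.763 0.764 0.772 0.772 0.772 0.764 0.764 0.763]
 [0.76  0.761 0.76  0.769 0.775 0.772 0.773 0.824 0.761 0.762]
 [0.76  0.761 0.763 0.773 0.773 0.77  0.823 0.823 0.761 0.761]
 [0.761 0.761 0.761 0.77  0.77  0.769 0.822 0.76  0.763 0.761]
 [0.761 0.761 0.758 0.759 0.761 0.771 0.761 0.759 0.76  0.761]
 [0.759 0.758 0.762 0.757 0.759 0.758 0.758 0.76  0.763 0.762]]
```

View pics/m1.png

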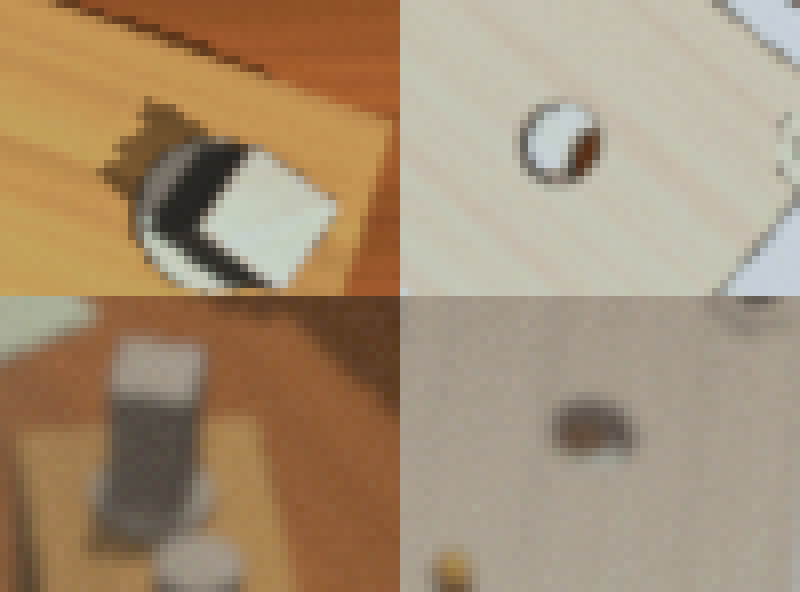

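The crops put the square head's top face at top-view x≈355–372, y≈253–271. The hole's centre is at about (160,251.8) in the top view and (356.1,238.8) in the scene view. The clear lens is on the right side of the hole in the top view.

```bash
cat > h.py <<'E'
import cv2,numpy as np
from workcell import bot
def ray(n,u,v,z):
    c=bot.get_calibration(n);V=np.array(c["view"]);R,t=V[:3,:3],V[:3,3]
    C=-R.T@t; d=R.T@np.array([(u-c["cx"])/c["fx"],(v-c["cy"])/c["fy"],1])
    return C+d*(z-C[2])/d[2]
E
python3 - <<'E'
from h import *
t=cv2.imread("pics/top0.png");d=np.load("pics/top0.npy")
def big(m,near):
    n,l,s,c=cv2.connectedComponentsWithStats(m.astype(np.uint8)); k=l[near[1],near[0]]
    return l==k
g=t.min(2)
m=big((g>150)&(d<.7295)&(d>0.7),(362,262))
pts=np.argwhere(m)[:,::-1].astype(float)
W=np.array([ray("top",u,v,.111)[:2] for u,v in pts])
r=cv2.minAreaRect((W*1000).astype(np.float32)); print("head top",r,"mean",W.mean(0),len(W))
print("dowel",ray("top",316,247,.111), )
# scene head top centre
print("head scene",ray("scene",255+157/8,90+72/8,.111))
# hole
p=t.astype(int); lo,hi=(150,244),(172,262)
sub=p[244:262,150:172]; bg=np.median(p[236:244,145:160].reshape(-1,3),0); 
mm=np.abs(sub-bg).max(2)>22
ys,xs=np.nonzero(mm); print("hole px",xs.min()+150,xs.max()+150,ys.min()+244,ys.max()+244,xs.mean()+150,ys.mean()+244)
u,v=(xs.min()+xs.max())/2+150,(ys.min()+ys.max())/2+244
print("hole top",ray("top",u,v,.062),"scene",ray("scene",356.1-.5,238.8-.5,.062))
br=(sub[:,:,2]-sub[:,:,0]>40); ys,xs=np.nonzero(br); print("lens",ray("top",xs.mean()+150,ys.mean()+244,.052),len(xs))
# plate axis: cradle
hsv=cv2.cvtColor(t,cv2.COLOR_BGR2HSV)
for uv in((109,236),(137,206)): print("cradle-ish",uv,ray("top",*uv,.122))
# plate corners
for uv in((98,235),(138,191),(209,250),(170,297)): print("corner",ray("top",*uv,.062)[:2])
for uv in((292,257),(368,285),(378,252),(301,222)): print("rack",ray("top",*uv,.062)[:2])
E
```

```text
head top ((509.5629577636719, -211.91697692871094), (21.474430084228516, 21.984098434448242), 53.924217224121094) mean [ 0.50950464 -0.21189318] 160
dowel [ 0.53583458 -0.12971097  0.111     ]
head scene [ 0.50838661 -0.2097813   0.111     ]
hole px 154 165 247 256 159.7037037037037 251.7037037037037
hole top [0.53025329 0.15093982 0.062     ] scene [0.52898963 0.15057088 0.062     ]
lens [0.52814424 0.14673534 0.052     ] 10
cradle-ish (109, 236) [0.55595846 0.22498956 0.122     ]
cradle-ish (137, 206) [0.60712932 0.17992281 0.122     ]
corner [0.56091631 0.26393455]
corner [0.64277086 0.19425888]
corner [0.53248046 0.06038992]
corner [0.44865553 0.12967315]
rack [ 0.51876538 -0.0931553 ]
rack [ 0.46675255 -0.23321885]
rack [ 0.5270204  -0.25500915]
rack [ 0.58369305 -0.11137304]
```

```bash
python3 - <<'E'
from h import *
o=[np.pi,0,.941]; x,y=.509,-.211
print(bot.inverse_kinematics([x,y,.072],o),bot.inverse_kinematics([.525,.143,.072],o))
bot.move_gripper(.06)
bot.move_ptp([x,y,.20],o); print("F0",bot.get_wrist_force())
print(bot.move_linear([x,y,.072],feed=.08,stop_force=8), bot.get_tool_pos())
bot.move_gripper(.015,70)
print(bot.get_finger_gap(),bot.get_grasp_force(),bot.get_wrist_force())
bot.move_linear([x,y,.215],feed=.1)
bot.wait(.3);print("F1",bot.get_wrist_force(),bot.get_torque(),bot.get_finger_gap(),bot.get_time_s())
bot.move_ptp([.5272,.1466,.21],o)
bot.move_linear([.5272,.1466,.14],feed=.1)
bot.wait(.3);print("F2",bot.get_wrist_force(),bot.get_torque(),bot.get_tool_pos(),bot.get_tcp_rot(),bot.get_time_s())
t,d=bot.grab_frame("top");s,e=bot.grab_frame("scene")
cv2.imwrite("pics/t2.png",t);cv2.imwrite("pics/s2.png",s)
def c(i,x,y): return cv2.resize(i[y:y+75,x:x+50],(400,600),interpolation=cv2.INTER_CUBIC)
cv2.imwrite("pics/m2.png",np.hstack([c(t,130,210),c(s,332,180)]))
E
```

```text
[-4.90407835e-01  6.23314885e-02  2.00090393e+00 -4.44089210e-16
  1.07835724e+00  1.39388492e-01] [ 1.67263220e-01  4.75519331e-02  2.01638945e+00 -4.44089210e-16
  1.07765127e+00  7.97059547e-01]
F0 [-0.27018893  0.1651005  -0.35314729]
False [ 0.509404   -0.21120646  0.07263513]
0.02323815786668361 69.08665895462036 [1.68694978 0.24682211 0.70528531]
F1 [-0.22244846  0.38895402 -2.31859866] [-0.00645265  0.0243543  -0.05477517] 0.023203445996954168 6.2
F2 [ 0.24931314 -0.08779026 -2.77920091] [ 0.02622325 -0.01502265  0.05223654] [0.52755421 0.14668366 0.14065776] [ 3.14079384e+00 -7.91670318e-04  9.41069689e-01] 8.6917
```

View pics/m2.png

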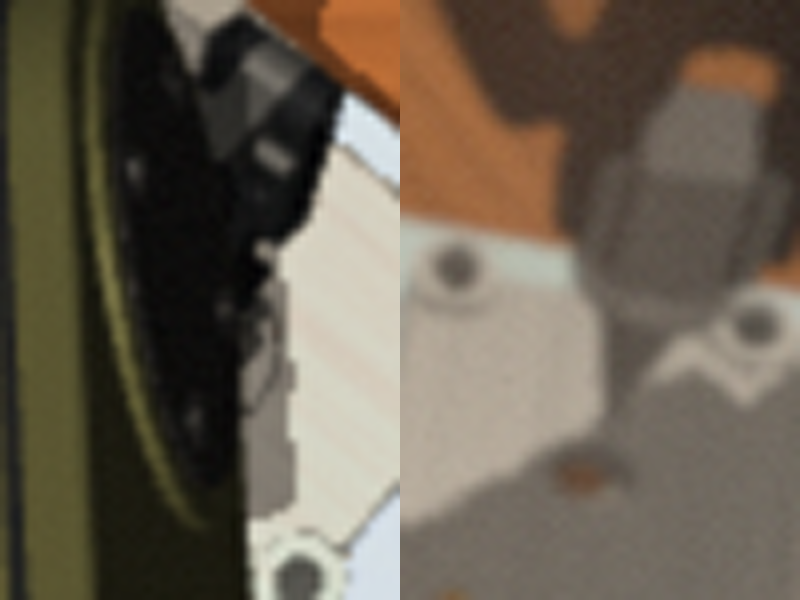

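The scene crop (right half) shows the pin held upright, its point at about pixel (359.2,232.2), just beyond the hole at (356,238.8).

```bash
python3 - <<'E'
from h import *
a=ray("scene",359.2-.5,231.9-.5,.0765);b=ray("scene",355.6,238.4,.062);print(a,b,a-b, bot.get_tool_pos())
E
```

```text
[0.52335454 0.14758188 0.0765    ] [0.52911219 0.15075166 0.062     ] [-0.00575765 -0.00316978  0.0145    ] [0.52736044 0.14664519 0.14035473]
```

```bash
cat >> h.py <<'E'
B=np.array([.2,0,-2.6])
def descend(p,zend,step=.0015,k=.00015,fzmax=18,tmax=15,cap=.0008):
    t0=bot.get_time_s();p=np.array(p,float);i=0
    while p[2]>zend and bot.get_time_s()-t0<tmax:
        f=bot.get_wrist_force()-B
        if f[2]<fzmax: p[2]-=step
        else: p[2]+=.0003
        d=k*f[:2];n=np.linalg.norm(d); 
        if n>cap:d*=cap/n
        p[:2]+=d
        bot.move_linear(p,feed=.02)
        if i%2==0: print(np.round(p*1e3,1),np.round(np.array(bot.get_tool_pos())*1e3,1),np.round(f,1),round(bot.get_time_s(),1))
        i+=1
        if f[2]>28: print("high");break
    return p
E
python3 - <<'E'
from h import *
p=[.5280,.1466,.131]
bot.move_linear(p,feed=.05)
descend(p,.113)
E
```

```text
[528.1 146.6 129.5] [528.1 146.6 129.5] [ 0.8 -0.   0.3] 9.4
[528.  146.6 126.5] [527.9 146.6 126.4] [-0.1  0.4 -0.4] 9.9
[528.1 146.5 123.5] [528.  146.4 123.3] [ 0.9 -0.3  0.3] 10.4
[528.  146.4 120.5] [527.9 146.4 120.3] [-0.7 -0.1 -0.5] 10.9
[527.9 146.6 117.5] [527.8 146.6 117.4] [-0.4  0.6 -0.1] 11.4
[528.  146.5 114.5] [528.1 146.6 114.5] [ 0.6 -0.2  0.6] 11.9
```

```bash
python3 - <<'E'
from h import *
p=np.array(bot.get_tool_pos());p[2]=.113
p=descend(p,.0765,step=.001,k=.0002,tmax=17)
print(p,bot.get_wrist_force(),bot.get_torque(),bot.get_time_s())
E
```

```text
[528.5 146.8 112. ] [528.5 146.9 112. ] [ 1.   0.6 -0.5] 12.4
[528.7 147.2 110. ] [528.7 147.3 109.9] [0.9 1.  0.4] 12.9
[528.9 147.5 108. ] [529.  147.5 107.9] [0.7 0.9 1. ] 13.4
[529.3 147.7 106. ] [529.4 147.6 106.1] [ 1.3  0.  -0.1] 13.9
[529.5 147.6 104. ] [529.9 147.5 104.6] [ 0.3 -0.5  3.7] 14.4
[528.9 147.  102. ] [529.5 147.1 102.6] [-2.  -1.6  7.2] 14.9
[529.1 146.8 100. ] [529.3 146.7 100.2] [ 0.6 -0.1  7.7] 15.4
[529.1 146.5  98. ] [529.1 146.4  98.1] [-0.5 -0.8  8.6] 15.9
[529.3 146.   96. ] [529. 146.  96.] [ 0.5 -2.   8.8] 16.4
[529.  145.7  94. ] [528.7 145.7  94.2] [-0.1 -0.7  8.9] 16.9
[528.4 145.3  92. ] [528.3 145.3  92.2] [-1.6 -1.3  8.8] 17.4
[528.3 145.1  90. ] [528. 145.  90.] [0.1 0.1 8.2] 17.9
[528.1 144.5  88. ] [527.9 144.4  87.9] [-0.2 -2.1  8. ] 18.4
[528. 144.  86.] [527.8 144.   85.9] [-0.3 -0.9  7.8] 18.9
[527.7 143.6  84. ] [527.7 143.6  84.1] [-0.6 -0.6  8. ] 19.4
[527.6 143.2  82. ] [527.5 143.1  81.8] [-0.4 -1.2  8. ] 19.9
[527.8 142.9  80. ] [527.6 143.   79.7] [ 0.  -0.9  5.6] 20.4
[527.9 142.9  78. ] [527.7 142.9  77.7] [-1.   1.5  3.1] 20.9
[527.4 142.8  76. ] [527.6 142.8  76. ] [-1.2 -1.   3.5] 21.4
[0.52744906 0.14280522 0.076     ] [ 0.21378836 -0.72946216  1.62450846] [-0.00255949 -0.0433495   0.00511308] 21.375
```

```bash
python3 - <<'E'
from h import *
p=np.array(bot.get_tool_pos());p[2]=.0755
hold=0;t0=bot.get_time_s();i=0
while hold<1.6 and bot.get_time_s()-t0<14 and p[2]>.064:
    t=bot.get_time_s();f=np.mean([bot.get_wrist_force() for _ in range(3)],0)-B
    if f[2]>30: p[2]+=.0006
    elif f[2]>19: p[2]+=.0002
    elif f[2]<14: p[2]-=.0003
    p[:2]+=np.clip(.00015*f[:2],-.0004,.0004)
    bot.move_linear(p,feed=.01);bot.wait(.08)
    hold=hold+bot.get_time_s()-t if f[2]>12 else 0
    if i%3==0: print(np.round(p*1e3,1),np.round(np.array(bot.get_tool_pos())*1e3,1),np.round(f,1),round(hold,2))
    i+=1
print(hold,bot.get_tool_pos(),bot.get_wrist_force(),bot.get_time_s())
E
```

```text
[527.6 142.7  75.2] [527.6 142.8  75.2] [ 0.  -0.7  4.2] 0
[527.4 142.8  74.3] [527.5 142.8  74.3] [-0.4 -0.1  4.7] 0
[527.5 142.9  73.4] [527.6 142.8  73.4] [0.1 0.1 4.1] 0
[527.5 142.6  72.5] [527.5 142.8  72.5] [-0.3 -0.7  4.7] 0
[527.1 142.8  71.6] [527.5 142.8  72.5] [-1.2 -0.4  9.6] 0
[526.4 142.8  70.7] [527.5 142.8  72.5] [-1.  0. 11.] 0
[525.7 142.5  70.1] [527.5 142.8  72.5] [-1.7 -1.  14.2] 1.0
1.6666999999999987 [0.52745306 0.14278614 0.0724447 ] [-1.34419795 -0.09309655 11.99770131] 28.375
```

```bash
python3 - <<'E'
from h import *
p=np.array(bot.get_tool_pos());p[2]=.0722
bot.move_linear(p,feed=.01);bot.wait(.2);print(bot.get_wrist_force())
bot.move_gripper(.05);bot.wait(.3)
bot.move_linear([p[0],p[1],.22],feed=.08)
bot.move_ptp([.40,-.25,.3],[np.pi,0,.941]);bot.wait(.3)
print(bot.get_wrist_force(),bot.get_time_s())
t,d=bot.grab_frame("top");s,e=bot.grab_frame("scene")
u=lambda i,x,y:cv2.resize(i[y:y+75,x:x+50],(400,600),interpolation=cv2.INTER_CUBIC)
cv2.imwrite("pics/m3.png",np.hstack([u(t,135,220),u(s,332,190)]))
dd=d[225:275,140:190];m=(dd>0)&(dd<.728)
y,x=np.nonzero(m);C=bot.get_calibration("top");V=np.array(C["view"])
P=[V[:3,:3].T@(np.array([(140+b-C["cx"])/C["fx"],(225+a-C["cy"])/C["fy"],1])*dd[a,b]-V[:3,3]) for a,b in zip(y,x)]
P=np.array(P);print(len(P),np.median(P,0))
E
```

```text
[-1.12789927  0.90411155  6.02151818]
[ 0.03301031 -0.31088317 -0.12294072] 33.5667
220 [0.5269565  0.14207341 0.11048756]
```

View pics/m3.png

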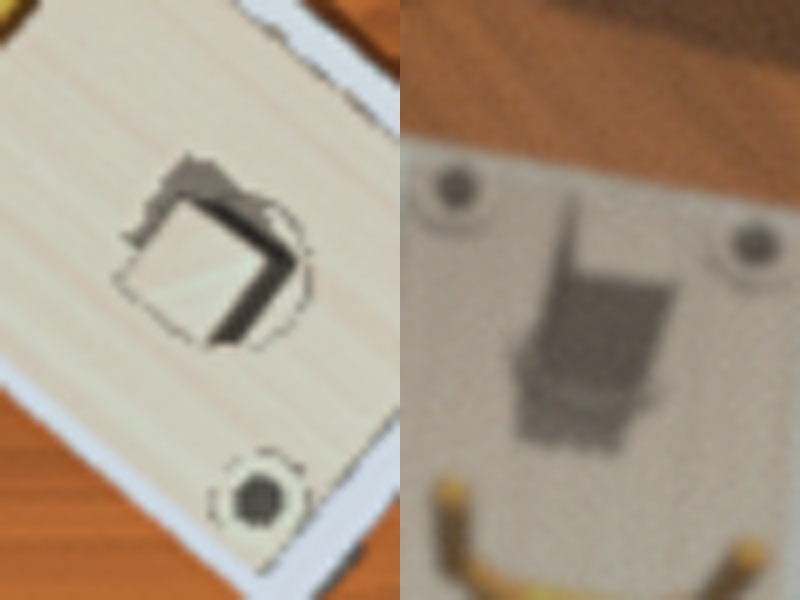

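The pin stands upright in the mount with its collar flat on the plate. The head is at about pixel (160,253) in the top view, and its top measures z = 110.5 mm against the 111 mm expected. I'm handing the job in.

```bash
python3 -c "
from workcell import bot
print(bot.finish_job())"
```

```text
the job is handed in; nothing more can be done
None
```

The tapered pin is standing seated in the mount, collar flush on the upper plate after about 15 N for over a second; it is released, I never went near the straight pin or the bowl, and the job was handed in at about 34 s (no verdict was shown).

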